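# Aim the recording camera, then hold the spring tester at its mark

## Robot

A 6-joint arm with a two-finger parallel gripper is mounted at the origin on the work surface. World frame = base frame: x ahead of the robot, y to its left, z up, the work surface at z = 0. Lengths are in m, angles in degrees, forces in N, time in s.
With the tool pointing down it reaches from about 0.325 to 0.85 m from the base axis. Payload 15.5 kg.
Tool frame: the origin (TCP) lies at the very end of the fingers, on their centre line; the grasp point (between the pads) lies arm.grip_depth behind it (arm.grip_depth is the distance from the TCP to the grasp point, in m); z points along the fingers, y is the direction in which the jaws open and shut (so a half turn about z gives the same grasp; the last joint's range is limited). The gripper opens to 91 mm and grips with 3 to 60 N. Pads are 32 mm wide; open, the fingers measure 118 mm over their backs; the gripper's body (76 mm by 178 mm) begins 60 mm behind the grasp point.
Start: joints at [-74.857, 28.281, 77.091, -0, 74.628, -5.472], TCP at [0.22, -0.585, 0.214] pointing down, gripper open.
Joint ranges: [-166.48, 166.48], [-47.26, 123.95], [12.59, 153.08], [-70.14, 250.14], [6.76, 159.57], [-176.63, 176.63]. Speed limits (degrees/s): [108.29, 108.29, 147.25, 172.46, 172.46, 172.46].

## Interface

Orientations are given as a 3x3 rotation matrix whose columns are the frame's x, y, z axes.
In Python, from rig import arm gives the robot as it stands. Calls block until the motion is done:
- arm.move_to(position, orientation): joint-space move of the TCP to a pose.
- arm.move_l(position, orientation=None, feed=0.15): straight line of the TCP; orientation=None keeps the orientation; feed is the mean speed in m/s.
- arm.move_joints(angles): joint-space move.
- arm.grip(opening): finger opening in m; the grip force is fixed at half the most; returns when the fingers have stopped.
- arm.sleep(seconds).
- arm.solve_ik(position, orientation): joint angles nearest the present ones, or None.
- arm.snapshot(name): name is "scene" or "top" or "wrist"; returns the picture (480x640x3 uint8, red, green, blue); there is no depth.
- arm.get_calibration(name): a dict with "intrinsics" (3x3 intrinsics, pixels), "k1" (the pictures are not rectified: a ray, as slopes to the right and down, at radius r is drawn at 1 + k1 r^2 times it, then the intrinsics apply), "cam_to_world" (4x4, takes a point from camera to world coordinates). Camera axes: x right, y down, z forward; pixel columns grow to the right and rows downward; lengths in m; the calibration is good to about 2 mm. A picture is of the moment at which its call begins: read the wrist's pose just before it. get_calibration takes no time and is no camera call; for the wrist camera it gives the pose at the moment of the call.
A pose or a line that the arm cannot do raises arm.Unreachable and nothing moves.
- arm.sign_off(): hands the job in, once; it reports no verdict.
Readings, each from a call of its own:
- arm.current_t(): time.
- arm.current_joint_positions(): joint angles.
- arm.current_dq(): joint speeds.
- arm.current_tau(): joint torques, N m.
- arm.current_ee_pos(): TCP position.
- arm.current_tool_rot(): TCP orientation.
- arm.current_force(): force on the tool from outside, world axes, zero at the start.
- arm.current_torque(): the same for the moment, N m.
- arm.current_width(): finger opening in m.
Only numpy, scipy, OpenCV 4.12 (cv2) and the standard library are available. Lean on these libraries where they do the work, as an engineer would, in place of code of your own. Each camera call takes 0.05 s, during which the arm holds its last target. There are 200 camera calls.

## Task

Use the yellow ball on the camera's tail to swivel and tilt the camera until it looks straight at the middle of the spring tester's dial, and let go of it. Then pull the tester's orange grip out against its spring until the black pointer stands at the red mark, without overshooting the mark by a centimetre or more, and keep it there: the program finishes while the robot is still holding the grip at the mark. Do not knock the mug, fan guard, hex keys or spool about.

Things in the scene. Friction and masses are not known exactly. Their poses are not given: they have to be found in the camera images.
- cam_pivot (a point): Centre of the grey camera head (62 x 54 x 46 mm; black lens barrel, 38 mm in diameter, reaching 63 mm forward), where its upright swivel axis and level tilt axis cross, 220 mm above the bench on a fixed dark post (base disc 110 mm in diameter) left or right of the tester. x axis: line of sight, out of the lens; z: up through the head. It turns but does not travel.
- ball (a point): Centre of the yellow ball (24 mm in diameter) at the end of the camera's tail rod (8 mm thick), 110 mm straight behind cam_pivot, opposite the lens. Pinch it from above, fingers closing across the rod; moving it about cam_pivot swivels and tilts the camera (1.5 N; it stays where left). Aimed when ball, cam_pivot and dial_center lie in line, cam_pivot between.
- swivel (a joint): Swivel of the camera about the upright axis, rad: at 0 it looks along world +x, positive turns it to the left (counter-clockwise from above). Range -2.4 to 2.4.
- tilt (a joint): Tilt of the camera, rad: 0 is level, positive looks down (the ball rises). Range -0.35 to 0.95.
- dial_center (a point): Centre of the round white dial face (62 mm in diameter, bezel 70 mm), looking up, on top of the tester's blue housing (140 x 90 mm, top 65 mm above the bench; dial face at 75 mm). Fixed during the job. Axes are the tester's: x along the slide, away from the robot; the slide pulls out along -x.
- grip_center (a point): Middle of the upright round orange grip on the slide, 22 mm in diameter, free from 38 to 96 mm above the bench; this point at 70 mm. With the slide home it stands 80 mm in front of the blue housing and 150 mm along -x from dial_center; it moves with the slide. Take it from above, fingers closing in any direction.
- pointer (a point): Point on the thin black pointer that sticks out sideways from the slide over the white scale strip (47 mm beside the slide's middle line, 22 mm above the bench), moving with the slide.
- mark (a point): Point at the red line of the red clip on the white scale strip, fixed during the job, at the same height and distance from the slide's middle line as pointer; the pointer is at the mark when the two points coincide. The pull from home is 45 to 80 mm. Axes as the tester's.
- pull (a joint): How far the tester's slide is pulled out, m: 0 is home, at most 0.1. A spring draws it back with about 4 N at home, rising by 1.2 N for each 10 mm; it springs home if let go.
- mug_mid (a point): Centre, half-way up, of the small brown mug, 76 mm in diameter and 85 mm high with a handle; a bystander on the side opposite the camera stand.
- guard: Black plastic fan guard ring, 220 mm in diameter, 6 mm thick, lying flat; origin at the middle of its underside. Bystander.
- key_a: Steel hex key, an L of 100 x 28 mm, 6 mm thick, lying flat; origin at the middle of the long leg, underside. Bystander.
- key_b: Steel hex key, an L of 80 x 28 mm, 5 mm thick, lying flat; origin as key_a. Bystander.
- spool: Yellow plastic spool core standing on end, 60 mm in diameter, 55 mm high; origin at the middle of its underside. Bystander.

How it is judged:
By the outcome, as a careful person would: the job done as asked, in the order asked, and still so for the second after the job is handed in, while the arm keeps its last pose, push and grip.
It also fails if it takes over 48 s, if anything falls off the work surface, if the arm or the gripper's body presses on something with over 40 N, if the wrist force passes 120 N, or if a joint passes its speed limit or range.

## Working session

There is one attempt and no reset: what is moved stays moved. The work goes in short steps, each a Python script; the robot and the scene stay as the last script left them, time stands still between calls to the robot, and variables do not carry over. Pictures are saved under pics/ and viewed, about 8 in all and at most 12, crops included, and the job is handed in when it is done.

```bash
mkdir -p pics
cat > h.py <<'E'
import numpy as np, cv2
from rig import arm
def save(n,im): cv2.imwrite(f'pics/{n}.png',cv2.cvtColor(im,cv2.COLOR_RGB2BGR))
def ray(c,uv):
    K=np.array(c['intrinsics'],float);T=np.array(c['cam_to_world'])
    p=cv2.undistortPoints(np.array([[uv]],float),K,np.array([c['k1'],0,0,0,0.]))[0,0]
    d=T[:3,:3]@np.array([p[0],p[1],1]);return T[:3,3],d/np.linalg.norm(d)
def onz(c,uv,z):
    o,d=ray(c,uv);return o+d*(z-o[2])/d[2]
def cross(r1,r2):
    (o1,d1),(o2,d2)=r1,r2
    s=np.linalg.lstsq(np.c_[d1,-d2],o2-o1,rcond=None)[0]
    a,b=o1+s[0]*d1,o2+s[1]*d2;return (a+b)/2,np.linalg.norm(a-b)
def proj(c,P):
    T=np.linalg.inv(np.array(c['cam_to_world']));q=T[:3,:3]@P+T[:3,3];s=q[:2]/q[2]
    s=s*(1+c['k1']*(s@s));return np.array(c['intrinsics'])[:2,:2]@s+np.array(c['intrinsics'])[:2,2]
E
python3 - <<'E'
from h import *
for n in('scene','top'):
    im=arm.snapshot(n);save(n+'0',im);c=arm.get_calibration(n)
    print(n,np.round(c['cam_to_world'],3).tolist(),c['intrinsics'],c['k1'])
print(arm.grip_depth,arm.current_t())
E
```

```text
scene [[0.443, 0.677, -0.587, 1.185], [0.896, -0.344, 0.28, -0.304], [-0.013, -0.651, -0.759, 0.972], [0.0, 0.0, 0.0, 1.0]] [[452.41024209   0.         322.29019824]
 [  0.         452.41024209 236.45056063]
 [  0.           0.           1.        ]] 0.020181095356264386
top [[0.031, -0.977, 0.211, 0.302], [-1.0, -0.031, 0.004, 0.026], [0.003, -0.211, -0.977, 1.36], [0.0, 0.0, 0.0, 1.0]] [[519.48190945   0.         315.08289216]
 [  0.         519.48190945 242.86803853]
 [  0.           0.           1.        ]] 0.010171218863864339
0.0188 0.1
```

View pics/scene0.png

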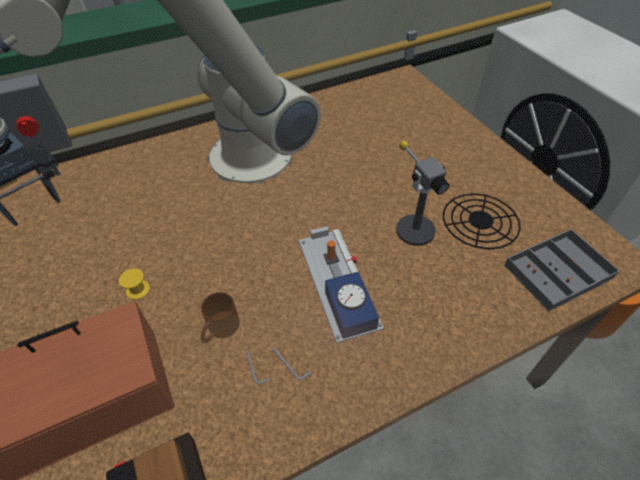

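View pics/top0.png

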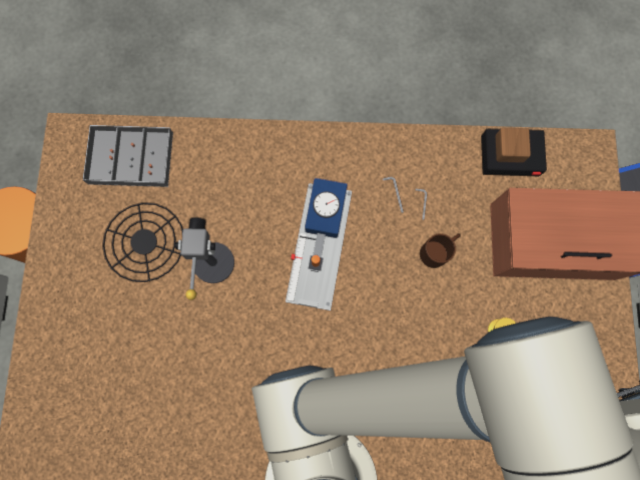

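The scene view shows the ball at (404,145), dial at (351,296), grip at (331,245) and clip at (354,259). The top view shows the ball at (190,294), dial at (326,204), grip at (316,260), clip at (294,257) and stand base at (214,263). Next I measure these with colour masks.

```bash
cat >> h.py <<'E'
def blob(im,lo,hi,box):
    x0,y0,x1,y1=box;h=cv2.cvtColor(im[y0:y1,x0:x1],cv2.COLOR_RGB2HSV)
    m=cv2.inRange(h,lo,hi);n,l,s,ce=cv2.connectedComponentsWithStats(m)
    if n<2:return None
    i=1+np.argmax(s[1:,4]);cn=cv2.findContours((l==i).astype(np.uint8),0,2)[0][0]
    return ce[i]+[x0,y0],s[i,4],cn[:,0]+[x0,y0]
E
python3 - <<'E'
from h import *
I={n:cv2.cvtColor(cv2.imread(f'pics/{n}0.png'),4) for n in('scene','top')};C={n:arm.get_calibration(n) for n in I}
Y=((22,110,90),(35,255,255));O=((3,170,120),(14,255,255));W=((0,0,150),(179,60,255));R=((0,170,90),(179,255,255))
def two(name,rng,b1,b2):
    a=blob(I['scene'],*rng,b1);b=blob(I['top'],*rng,b2)
    P,e=cross(ray(C['scene'],a[0]),ray(C['top'],b[0]));print(name,a[0].round(1),a[1],b[0].round(1),b[1],P.round(4),'gap',e.round(4));return a,b
two('ball',Y,(392,135,416,156),(180,284,202,304))
a,b=two('dial',W,(334,282,368,312),(310,188,343,220))
for n,q in(('scene',a),('top',b)):
    e=cv2.fitEllipse(q[2]);print(n,e,onz(C[n],e[0],.075).round(4))
a,b=two('grip',O,(322,235,340,255),(305,250,325,272))
print(onz(C['scene'],a[0],.085),onz(C['top'],b[0],.096))
for n,bx in(('scene',(346,252,360,268)),('top',(285,250,300,264))):
    q=blob(I[n],(0,150,80),(8,255,255),bx)or blob(I[n],(170,150,80),(179,255,255),bx);print('red',q[0],q[1],onz(C[n],q[0],.022).round(4))
# base disc / camera head
for n,bx in(('scene',(395,212,438,246)),('top',(190,238,238,286))):
    q=blob(I[n],(0,0,0),(179,90,85),bx);e=cv2.fitEllipse(cv2.convexHull(q[2]));print('disc',n,e,q[1],onz(C[n],e[0],.008).round(4))
q=blob(I['top'],(0,0,90),(179,50,200),(178,228,212,262));r=cv2.minAreaRect(q[2]);print('head',r,onz(C['top'],r[0],.24).round(4))
b=I['top'][170:320,150:360];save('crop_top',cv2.resize(b,None,fx=3.6,fy=3.6,interpolation=2))
E
```

```text
ball [403.6 143.8] 42 [190.9 294. ] 67 [0.4236 0.2978 0.2312] gap 0.0018
dial [351.2 295.2] 415 [325.9 203.8] 450 [0.6838 0.007  0.0731] gap 0.0014
scene ((351.0090026855469, 295.15362548828125), (20.54573631286621, 24.65404510498047), 98.48544311523438) [0.6847 0.0068 0.075 ]
top ((325.91668701171875, 203.73565673828125), (22.71627426147461, 23.571508407592773), 94.78753662109375) [0.683  0.0064 0.075 ]
grip [330.7 243.5] 26 [315.9 259.8] 33 [0.5334 0.0288 0.0902] gap 0.0026
[0.53001205 0.03197445 0.085     ] [0.53184174 0.02755625 0.096     ]
red [354.35294118 258.11764706] 17 [0.5569 0.0889 0.022 ]
red [292.38888889 256.27777778] 18 [0.5528 0.0896 0.022 ]
disc scene ((415.7159118652344, 228.80406188964844), (33.34308624267578, 38.614532470703125), 94.35828399658203) 970 [0.5341 0.3006 0.008 ]
disc top ((211.25619506835938, 260.34429931640625), (40.676475524902344, 46.33797073364258), 138.96165466308594) 1176 [0.5378 0.304  0.008 ]
head ((191.65345764160156, 241.89137268066406), (27.36446189880371, 27.305740356445312), 3.3664605617523193) [0.5372 0.3025 0.24  ]
```

View pics/crop_top.png

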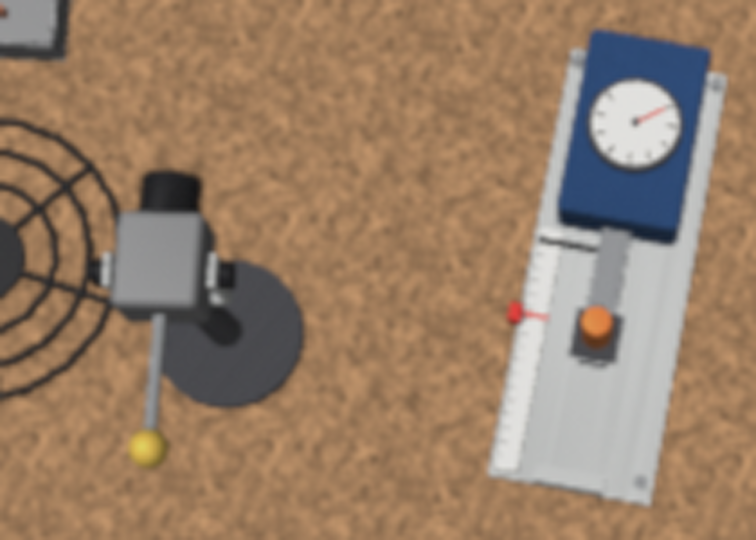

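The crop shows the pointer at crop (570,244), which is about 20 mm beyond the clip line at (535,316), and the grip at (597,323). I raise the arm, move above the ball, and take a closer look with the wrist camera.

```bash
cat >> h.py <<'E'
def Rt(psi,flip=False):
    s=-1 if flip else 1;c,d=np.cos(psi)*s,np.sin(psi)*s
    return np.array([[c,d,0],[d,-c,0],[0,0,-1.]])
E
python3 - <<'E'
from h import *
for f in(False,True):
    for P,psi in(((.42,.297,.42),0.03),((.423,.297,.212),.03),((.489,.392,.245),-1.1),((.54,.03,.05),-.146),((.46,.04,.05),-.146)):
        q=arm.solve_ik(P,Rt(psi,f));print(f,P,None if q is None else np.round(q,0))
T0=np.eye(4);T0[:3,:3]=arm.current_tool_rot();T0[:3,3]=arm.current_ee_pos()
print(np.round(np.linalg.inv(T0)@arm.get_calibration('wrist')['cam_to_world'],3),arm.get_calibration('wrist')['intrinsics'])
E
```

```text
False (0.42, 0.297, 0.42) [ 29.  11.  72.  -0.  97. 117.]
False (0.423, 0.297, 0.212) [ 28.  20.  92.  -0.  68. 117.]
False (0.489, 0.392, 0.245) [  33.   27.   74.   -0.   79. -174.]
False (0.54, 0.03, 0.05) [-3. 34. 99. -0. 47. 95.]
False (0.46, 0.04, 0.05) [ -2.  30. 110.  -0.  40.  96.]
True (0.42, 0.297, 0.42) [ 29.  11.  72.  -0.  97. -63.]
True (0.423, 0.297, 0.212) [ 28.  20.  92.  -0.  68. -63.]
True (0.489, 0.392, 0.245) [33. 27. 74. -0. 79.  6.]
True (0.54, 0.03, 0.05) [ -3.  34.  99.  -0.  47. -85.]
True (0.46, 0.04, 0.05) [ -2.  30. 110.  -0.  40. -84.]
[[-0.001 -0.961 -0.278  0.079]
 [ 1.    -0.001 -0.001 -0.   ]
 [ 0.    -0.278  0.961 -0.17 ]
 [ 0.     0.     0.     1.   ]] [[389.79803287   0.         320.6205823 ]
 [  0.         389.79803287 238.57990948]
 [  0.           0.           1.        ]]
```

Run:
```python
from h import *
arm.move_to((.45,.17,.45),Rt(0,True))
c=arm.get_calibration('wrist');im=arm.snapshot('wrist');save('w1',im);np.save('w1.npy',c,allow_pickle=True);print(arm.current_t(),arm.current_ee_pos())
```

```text
3.05 [0.45024078 0.16957869 0.44977219]
```

View pics/w1.png

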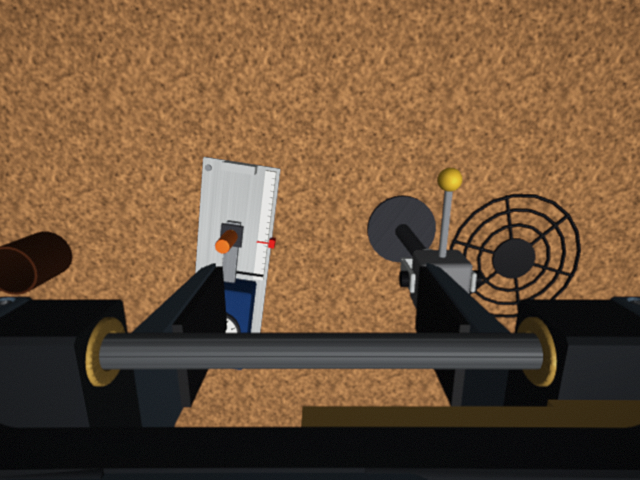

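The wrist view shows the ball at (450,180), base disc at about (402,228), grip top at (223,246), clip line at (262,243) and pointer at (255,274). The gripper hides the dial.

Run:
```python
from h import *
c=np.load('w1.npy',allow_pickle=True).item();im=cv2.cvtColor(cv2.imread('pics/w1.png'),4)
t=cv2.cvtColor(cv2.imread('pics/top0.png'),4);s=cv2.cvtColor(cv2.imread('pics/scene0.png'),4);ct,cs=arm.get_calibration('top'),arm.get_calibration('scene')
Y=((22,110,90),(35,255,255))
q=blob(im,*Y,(430,160,470,200));(bc,br)=cv2.minEnclosingCircle(q[2]);e=cv2.fitEllipse(q[2]);print('ball',q[0],bc,br,e)
rw=ray(c,e[0])
for n,cc,I,bx in(('s',cs,s,(392,135,416,156)),('t',ct,t,(180,284,202,304))):
    k=blob(I,(20,60,60),(38,255,255),bx);cn=cv2.minEnclosingCircle(k[2]);print(n,cn,cross(rw,ray(cc,cn[0])))
k1=blob(s,*Y,(392,135,416,156))
q=blob(im,(0,0,0),(179,90,90),(362,190,440,268));h=cv2.convexHull(q[2])[:,0]
h=h[(h[:,0]<432)&(h[:,1]<255)];e=cv2.fitEllipse(h);print('disc',e,onz(c,e[0],.006).round(4))
q=blob(im,(3,170,120),(14,255,255),(210,230,250,260));print('grip blob',q[0],q[1],q[2].min(0),q[2].max(0))
print('griptop',onz(c,(222.5,246),.096).round(4))
q=blob(im,(0,170,90),(3,255,255),(250,235,285,255));print('red',q[0],q[2].min(0),q[2].max(0),onz(c,q[0],.022).round(4))
save('w1crop',cv2.resize(im[150:300,185:295],None,fx=4,fy=4,interpolation=2))
```

```text
ball [450.27594937 179.2       ] (450.02349853515625, 179.1879119873047) 11.53653335571289 ((450.2558288574219, 179.19296264648438), (21.272844314575195, 22.133129119873047), 36.97834777832031)
s ((403.4090881347656, 144.59091186523438), 4.628884792327881) (array([0.42303302, 0.29936998, 0.228047  ]), np.float64(0.00044094608679607456))
t ((190.71739196777344, 294.0652160644531), 5.225183486938477) (array([0.42144985, 0.2944117 , 0.24341804]), np.float64(0.0007253395709555706))
disc ((401.4300842285156, 228.84384155273438), (65.92489624023438, 68.1623306274414), 69.62957763671875) [0.5327 0.301  0.006 ]
grip blob [222.35714286 245.80519481] 154 [216 239] [230 252]
griptop [0.5335 0.0315 0.096 ]
red [271.52173913 243.13043478] [269 239] [274 247] [0.5517 0.0908 0.022 ]
```

View pics/w1crop.png

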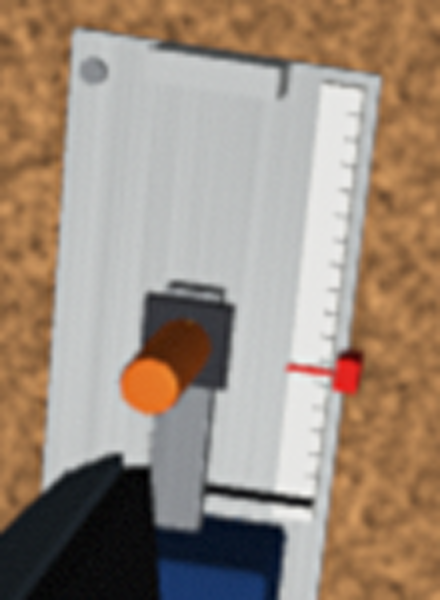

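Run:
```python
from h import *
c=np.load('w1.npy',allow_pickle=True).item()
for p in((247,273.2),(259,275),(258.5,242.1),(267,242.8)):print(p,onz(c,p,.022).round(4))
b=np.array([.423,.2985,.229]);R=Rt(.027,True)
arm.move_to(b+[0,0,.08-.0188],R)
arm.move_l(b-[0,0,.0188],R,feed=.12)
arm.grip(.01)
print(arm.current_width(),arm.current_force().round(2),arm.current_ee_pos(),arm.current_t())
save('s1',arm.snapshot('scene'))
```

```text
(247, 273.2) [0.6031 0.0488 0.022 ]
(259, 275) [0.6063 0.0683 0.022 ]
(258.5, 242.1) [0.55  0.07  0.022]
(267, 242.8) [0.5512 0.0836 0.022 ]
0.022257999767510247 [ 0.12  0.56 -1.33] [0.4229626  0.29853235 0.21019037] 5.775
```

```bash
cat >> h.py <<'E'
piv=np.array([.533,.3015,.22]);dial=np.array([.6838,.0067,.075])
u=(dial-piv)/np.linalg.norm(dial-piv);SW,TI=np.arctan2(u[1],u[0]),-np.arcsin(u[2])
def ballat(s,t):return piv-.11*np.array([np.cos(t)*np.cos(s),np.cos(t)*np.sin(s),-np.sin(t)])
E
python3 - <<'E'
from h import *
print(SW,TI,ballat(SW,TI))
s0,t0=.027,np.arcsin(.009/.11)
for k in np.linspace(0,1,9)[1:]:
    s,t=s0+(SW-s0)*k,t0+(TI-t0)*k
    arm.move_l(ballat(s,t)-[0,0,.0188],Rt(s,True),feed=.06)
    print(arm.current_force().round(1),arm.current_ee_pos().round(4))
print(arm.current_width(),arm.current_t())
save('s2',arm.snapshot('scene'));save('t2',arm.snapshot('top'))
E
```

```text
-1.0979647512673776 0.4127404897573028 [0.48711174 0.3912073  0.26412333]
[-2.9  1.1  1.9] [0.4244 0.3139 0.2147]
[-1.6  2.   1.1] [0.4279 0.3286 0.2191]
[-0.3 -0.9 -0.2] [0.4336 0.3426 0.2236]
[ 1.6 -0.7  0. ] [0.4413 0.3555 0.228 ]
[ 3.4 -2.2 -0.1] [0.4508 0.367  0.2324]
[ 3.3 -3.6 -0.5] [0.4616 0.3769 0.2367]
[ 2.9 -3.8 -2.4] [0.4738 0.3849 0.241 ]
[ 2.4 -4.7 -3.5] [0.4868 0.3908 0.2451]
0.02197498912379424 9.1
```

View pics/s2.png

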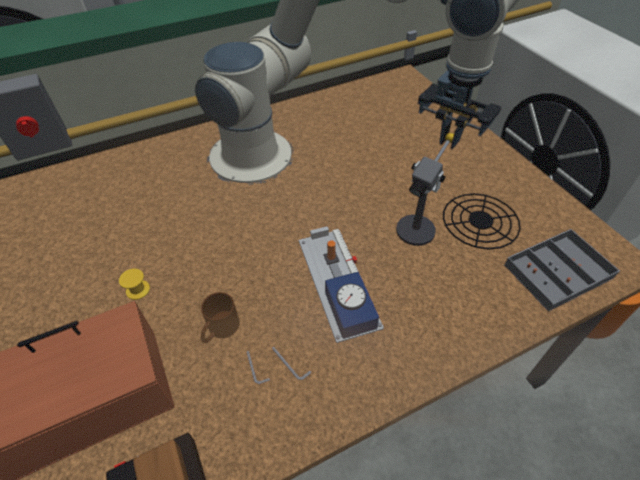

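The ball now sits in the fingers behind the head, and the camera points towards the dial. I let go, rise, and check the aim.

Run:
```python
from h import *
arm.grip(.09);p=arm.current_ee_pos();arm.move_l(np.add(p,[0,0,.1]),feed=.15)
arm.move_to((.38,.22,.45),Rt(0,True))
c=arm.get_calibration('wrist');im=arm.snapshot('wrist');save('w3',im);np.save('w3.npy',c,allow_pickle=True);print(arm.current_t())
s=arm.snapshot('scene');t=arm.snapshot('top');save('s3',s);save('t3',t);cs,ct=arm.get_calibration('scene'),arm.get_calibration('top')
B=ballat(SW,TI)
for n,I,cc in(('w',im,c),('s',s,cs),('t',t,ct)):
    x,y=proj(cc,B).astype(int);k=blob(I,(20,60,60),(38,255,255),(x-25,y-25,x+25,y+25));print(n,proj(cc,B).round(1),None if k is None else (cv2.minEnclosingCircle(k[2]),k[1]),'piv',proj(cc,piv).round(1),'dial',proj(cc,dial).round(1))
```

```text
12.4
w [490.7 317.5] (((491.5294189453125, 314.5294189453125), 12.0625), np.int32(209)) piv [391.5 335.6] dial [188.5 373.1]
s [450.2 136.7] (((450.1000061035156, 136.6999969482422), 4.701157569885254), np.int32(66)) piv [428.1 171.7] dial [350.8 294.9]
t [145.7 261.1] None piv [194.  245.6] dial [325.8 203.4]
```

View pics/w3.png

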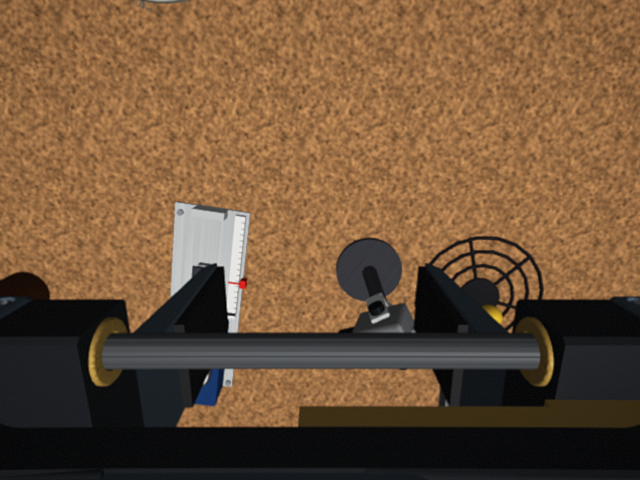

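The wrist ball view at (491,315) is partly hidden by the gripper. The scene view has the ball exactly where predicted, at (450.1,136.7). I take one clean view on the way.

Run:
```python
from h import *
arm.move_to((.55,.24,.45),Rt(0,True))
c=arm.get_calibration('wrist');im=arm.snapshot('wrist');save('w4',im);np.save('w4.npy',c,allow_pickle=True);print(arm.current_t())
B=ballat(SW,TI);x,y=proj(c,B).astype(int)
k=blob(im,(20,110,80),(38,255,255),(x-25,y-25,x+25,y+25));cn=cv2.minEnclosingCircle(k[2]);print(proj(c,B),cn,k[1],'piv',proj(c,piv))
s=arm.snapshot('scene');cs=arm.get_calibration('scene');print('ball ws',cross(ray(c,cn[0]),ray(cs,(450.1,136.7))),B)
x,y=proj(c,np.array([.533,.3015,.006])).astype(int)
q=blob(im,(0,0,0),(179,90,90),(x-45,y-45,x+45,y+45));h=cv2.convexHull(q[2])[:,0];e=cv2.fitEllipse(h);print('disc',(x,y),e,onz(c,e[0],.006).round(4))
```

```text
13.2667
[490.9304144  144.28370171] ((490.7069091796875, 143.53448486328125), 14.15535831451416) 578 piv [380.12170112 188.45926029]
ball ws (array([0.48656717, 0.39134481, 0.26352518]), np.float64(0.00032881051752657657)) [0.48711174 0.3912073  0.26412333]
disc (np.int64(359), np.int64(167)) ((358.937744140625, 177.43504333496094), (84.83216094970703, 93.3294906616211), 33.881046295166016) [0.5486 0.3003 0.006 ]
```

View pics/w4.png

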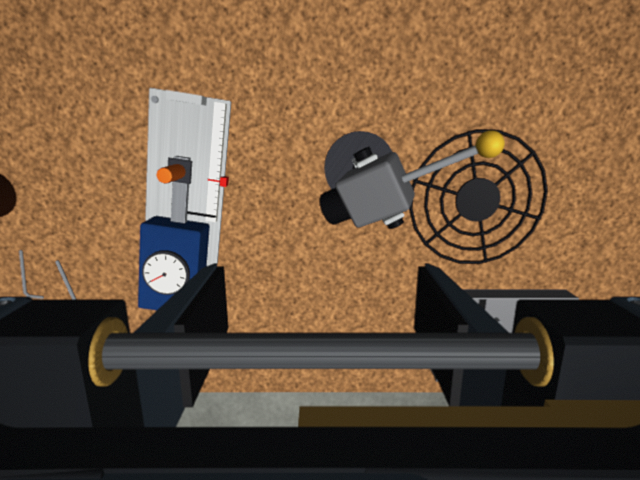

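This view shows the ball at (491,144), head centre near (380,188), lens at (335,206), dial at (165,273), pointer line at (203,215) and clip at (223,181). I check the rod-to-dial line in this view and take the grip and pull measurements.

Run:
```python
from h import *
c=np.load('w4.npy',allow_pickle=True).item();im=cv2.cvtColor(cv2.imread('pics/w4.png'),4);h=cv2.cvtColor(im,cv2.COLOR_RGB2HSV)
q=blob(im,(0,0,140),(179,60,255),(138,248,192,300));e=cv2.fitEllipse(q[2]);print('dial',e,onz(c,e[0],.075).round(4),dial)
ball=(490.7,143.5);pts=[]
for x in range(416,472):
    y0=int(180-(x-405)*28/73);col=h[y0-9:y0+10,x].astype(int);m=(col[:,1]<45)&(col[:,2]>95)
    if 3<=m.sum()<=11: pts.append((x,(np.arange(y0-9,y0+10)[m]).mean()))
pts=np.array(pts,np.float32);vx,vy,x0,y0=cv2.fitLine(pts,cv2.DIST_HUBER,0,.01,.01).ravel()
d=lambda p:(p[0]-x0)*vy*-1+(p[1]-y0)*vx
print('rod',len(pts),np.degrees(np.arctan2(vy,vx)),'ball->dial',np.degrees(np.arctan2(e[0][1]-ball[1],e[0][0]-ball[0]))+0,'offs ball,dial,piv',d(ball),d(e[0]),d(proj(c,piv)))
# lens barrel blob
# grip
q=blob(im,(3,170,120),(14,255,255),(150,160,192,190));print('grip',q[0],q[1],onz(c,q[0]-[1,0],.096).round(4))
q=blob(im,(0,170,90),(3,255,255),(200,165,235,195));print('red',q[0],q[2].min(0),q[2].max(0))
save('w4crop',cv2.resize(im[120:240,180:300-60],None,fx=5,fy=5,interpolation=2))
```

```text
dial ((164.37950134277344, 273.27447509765625), (37.41049575805664, 42.69692611694336), 117.4283447265625) [0.682  0.0072 0.075 ] [0.6838 0.0067 0.075 ]
rod 56 -21.821335 ball->dial 158.31276742959164 offs ball,dial,piv -0.39089394 -1.2128372 0.24346498857428855
grip [164.44565217 175.02173913] 184 [0.5339 0.0307 0.096 ]
red [223.36619718 181.15492958] [219 177] [227 186]
```

The camera is aimed: the rod line points within about 0.2° of the ball-to-dial line, and the ball is within 1 mm of its target. Next I grasp the grip with the jaws along the slide, pull 45 mm, and look.

```bash
cat >> h.py <<'E'
YAW=-.155;X=np.array([np.cos(YAW),np.sin(YAW),0]);G=np.array([.535,.030,.0512]);RG=Rt(YAW+np.pi/2)
E
python3 - <<'E'
from h import *
arm.move_to(G+[0,0,.22],RG);arm.move_l(G+[0,0,.07],feed=.2);arm.move_l(G,feed=.08)
print(arm.current_force().round(1))
arm.grip(.01);print(arm.current_width(),arm.current_force().round(1))
p0=arm.current_ee_pos();np.save('p0.npy',p0);print(p0,arm.current_t())
arm.move_l(G-.045*X,feed=.05)
print(arm.current_ee_pos(),arm.current_force().round(1),arm.current_width(),arm.current_t())
c=arm.get_calibration('wrist');im=arm.snapshot('wrist');save('w5',im);np.save('w5.npy',c,allow_pickle=True)
save('s5',arm.snapshot('scene'));save('t5',arm.snapshot('top'))
E
```

```text
[-0.1 -0.9  0.4]
0.021194459161774114 [-1.4 -0.1  0.9]
[0.53484082 0.03002452 0.0511871 ] 17.5667
[0.49177982 0.03672286 0.05124467] [ 8.4 -3.  -8.6] 0.021412077396799217 18.6167
```

View pics/w5.png

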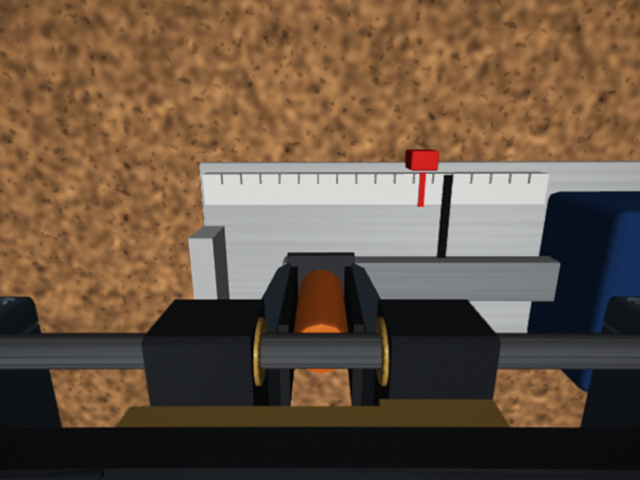

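The wrist view shows the grip held, the red line at (422,190) and the pointer at (447,190), so a few millimetres are left. I measure the gap and close it.

```bash
cat >> h.py <<'E'
def gap(im,c):
    w=im[178:203,380:520].astype(int);red=(w[...,0]-w[...,1]>70);blk=(w.sum(2)<180)
    out=[]
    for m in(blk,red):
        v=[(380+np.mean(np.nonzero(r)[0]),178+i) for i,r in enumerate(m) if r.sum()>=2];v=np.array(v);out.append(v)
    P=[np.array([onz(c,p,.022)@X for p in v]).mean() for v in out]
    return P[0]-P[1],[len(v) for v in out],[v.mean(0).round(1).tolist() for v in out]
E
python3 - <<'E'
from h import *
c=np.load('w5.npy',allow_pickle=True).item();im=cv2.cvtColor(cv2.imread('pics/w5.png'),4)
g=gap(im,c);print(g)
if .004<g[0]<.014:
    p=arm.current_ee_pos();tgt=G-.045*X-g[0]*X;print(tgt)
    arm.move_l(G-(.045+g[0]-.002)*X,feed=.02)
    arm.sleep(.2);c=arm.get_calibration('wrist');im=arm.snapshot('wrist');g2=gap(im,c);print(g2)
    if abs(g2[0])<.006: arm.move_l(G-(.045+g[0]-.002+g2[0])*X,feed=.01)
    arm.sleep(.3);c=arm.get_calibration('wrist');im=arm.snapshot('wrist');save('w6',im);print(gap(im,c),arm.current_ee_pos(),arm.current_force().round(1),arm.current_width(),arm.current_t())
    save('s6',arm.snapshot('scene'));save('t6',arm.snapshot('top'))
E
```

```text
(np.float64(0.01285369326453456), [25, 25], [[446.6, 190.0], [421.6, 190.0]])
[0.47783988 0.03893146 0.0512    ]
(np.float64(0.002856298951081304), [25, 25], [[446.1, 190.0], [440.6, 190.0]])
(np.float64(nan), [25, 0], [[446.6, 190.0], nan]) [0.47863116 0.03876007 0.05125545] [  9.2  -4.1 -11.3] 0.02160047556422778 20.4917h.py:35: RuntimeWarning: Mean of empty slice.
  P=[np.array([onz(c,p,.022)@X for p in v]).mean() for v in out]
  ret = ret.dtype.type(ret / rcount)
h.py:36: RuntimeWarning: Mean of empty slice.
  return P[0]-P[1],[len(v) for v in out],[v.mean(0).round(1).tolist() for v in out]
```

View pics/w6.png

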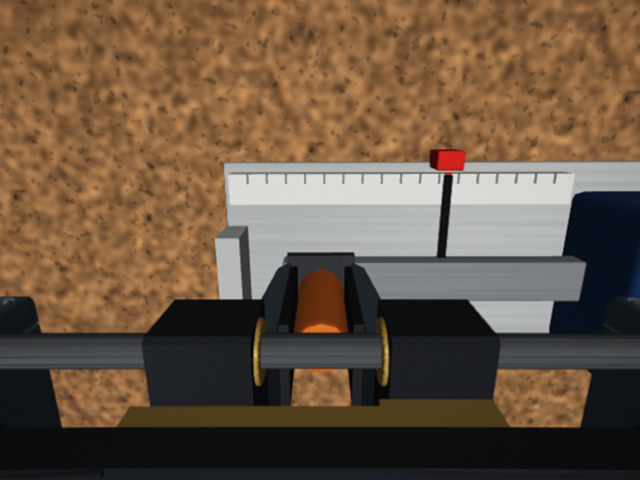

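The red line is now completely covered by the pointer at (446,190), so the two agree within about 1 mm. I do a last numeric check that the ball hasn't moved, then hand in.

Run:
```python
from h import *
s=arm.snapshot('scene');print('ball',(lambda k:k and (cv2.minEnclosingCircle(k[2]),k[1]))(blob(s,(20,60,60),(38,255,255),(425,112,475,162))))
a=cv2.cvtColor(cv2.imread('pics/scene0.png'),4)
for n,(x0,y0,x1,y1) in dict(spool=(110,262,156,304),mug=(195,288,245,345),keys=(240,340,315,390),guard=(440,205,525,250)).items():print(n,np.abs(a[y0:y1,x0:x1].astype(int)-s[y0:y1,x0:x1]).mean().round(2))
print(arm.current_ee_pos(),arm.current_width(),arm.current_t());arm.sign_off()
```

```text
ball (((449.7545471191406, 136.57272338867188), 4.964249134063721), np.int32(67))
spool 2.82
mug 3.29
keys 2.74
guard 3.34
[0.47863136 0.03877608 0.05125995] 0.021609782290157503 20.6417
the job is handed in; nothing more can be done
```

I aimed the camera at the dial and let go of it. Then I pulled the tester's grip until the pointer covered the red mark, and handed the job in at about 20.6 s with the robot still holding it.

- **Camera aim:** After release, the ball was within 1 mm of its target. In the wrist picture the tail rod lined up with the ball-to-dial line to within about 0.2°. The last scene picture showed the ball less than half a pixel from there.
- **Pull:** The last wrist picture shows the red line completely hidden under the pointer, so the two agree to about 1 mm with no sign of overshoot. The last automatic gap reading failed because the red line was covered. The reading before it was 2.9 mm short, and I then moved by exactly that amount.
- **Other objects:** The areas around the mug, fan guard, hex keys and spool look unchanged apart from a small, even difference between pictures.
- **Measurements that disagreed:**
    - One base-disc fit was about 15 mm off because the camera head merged with the disc, so I did not use it.
    - One ball position, from the wrist and top views taken almost along the same line, was about 15 mm too high. I did not use that either.

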